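Set the tweezer photometer's path length round the reference rod

ROBOT

A 6-joint arm with a two-finger parallel gripper is mounted at the origin on a cart in front of the work surface, level with it; the furniture and walls round the work are solid. World frame = base frame: x ahead of the robot, y to its left, z up, the work surface at z = 0. Lengths are in m, angles in rad, forces in N, time in s.
With the tool pointing down it reaches from about 0.15 to 0.775 m from the base axis. Payload 6.1 kg.
Tool frame: the origin (TCP) lies midway between the tips of the shut fingers; the grasp point (between the pads) lies 19 mm behind it; z points along the fingers, y is the direction in which the jaws open and shut (so a half turn about z gives the same grasp; the last joint's range is limited). The gripper opens to 85 mm and grips with 20 to 120 N. Pads are 22 mm wide; open, the fingers measure 114 mm over their backs; the gripper's body (76 mm by 85 mm) begins 54 mm behind the grasp point. The pads swing forward as they close: fully open they stand 13 mm farther back than shut.
Start: joints at [-1.102, 0.126, -0.04, 1.405, 0, 1.571], TCP at [0.237, -0.468, 0.231] pointing down, gripper open.
Joint ranges: [-2.72, 2.72], [-0.95, 1.95], [-1.27, 1.35], [-1.78, 2.02], [-1.46, 1.47], [-3.14, 3.14]. Speed limits (rad/s): [2.39, 2.39, 3.01, 3.14, 3.14, 3.14].

INTERFACE

Orientations are given as a rotation vector (axis times angle).
In Python, from plant import r gives the robot as it stands.
- The arm moves only by the shell command python3 -m jog 'ROWS'. ROWS is JSON, a list of rows, each a list of 7 numbers: the finger opening in m, from 0 to 0.0854, then the shift along the tool's x, y, z in m, then the turn, a rotation vector about the tool's x, y, z in degrees. A call has 1 to 12 rows; each row shifts and turns the commanded pose from where the row before left it, along the tool's axes as they then stand; what a row does not reach is not made up. A row lasts 1/8 s, in which the tool goes at most 62.5 mm and 10.7 degrees, less where a joint would pass 70% of its speed; a pose out of reach is approached as far as the arm can. A call is refused whole if a number of a shift passes 0.0625 or a number of a turn 10.7, either way. A call with a gripper value outside its range is refused whole. The fingers move at their own pace and stop on an object; the grip force is fixed at half the most. Time passes only in rows, so rows that do not move let the fingers close. It gives the time, the measured TCP pose, the force and the opening at its end, in the units of the state.
- r.observe(): the state, without advancing time (a new reading comes with each control period).
- r.snapshot(name): name is "scene" or "side" or "wrist"; returns a dict with "color" (420x560x3 uint8, blue, green, red), "z_map" (420x560 float32, m along the optical axis (not along the pixel's ray), 0 where there is no reading), "mtx" (3x3 intrinsics, pixels), "cam_to_world" (4x4, takes a point from camera to world coordinates). Camera axes: x right, y down, z forward; pixel columns grow to the right and rows downward; lengths in m; the calibration is good to about 2 mm. A picture is of the moment at which its call begins.
- r.sign_off(): hands the job in, once; it reports no verdict.
The state is a dict: "clock": time; "qpos": joint angles; "qvel": joint speeds; "joint_efforts": joint torques, N m; "tool_pos": TCP position; "eef_rot": TCP orientation; "force": force on the tool from outside, world axes, zero at the start; "wrist_torque": the same for the moment, N m; "gripper_width": finger opening in m.
Only numpy, scipy, OpenCV 4.12 (cv2) and the standard library are available. Lean on these libraries where they do the work, as an engineer would, in place of code of your own. Each camera call takes 0.05 s, during which the arm holds its last target.

TASK

Check the hand photometer against its reference: take the longest of the three amber glass rods out of the white storage rack and stand it, foot down and fully home, in the bore of the metal measuring stand, and let go of it. Then pick up the sprung tweezer photometer, bring its two heads round the bare glass of that rod, between cap and stand, and squeeze until the white index line meets the long mark on the scale, a 20 mm gap between the heads. Finish while still holding it there, level and steady, with the rod squarely between the two round windows and touching neither head; leave the other two rods, the timer, the petri dish and the marker where they are.

Things in the scene. Friction and masses are not known exactly. Their poses are not given: they have to be found in the camera images.
- photometer: sprung tweezer photometer lying flat, 204 mm long, 110 g: grey heel housing 46 x 30 x 26 mm, two steel arms hinged there, a grey optical head 16 mm long, 25 mm high on each arm's end. Origin: under the middle of the finger pads, on the centre line, level with its underside. x runs to the heads, y across the arms (squeeze along y), z up. It reaches from x = -134 to +70 mm; balances at the pads
- pads (a point): middle between the photometer's two black ribbed finger pads, one outside each arm: 13 mm above its origin. Grip here. Pads 29 mm long and 19 mm high (3.5 to 22.5 mm above the underside), 46 mm over both when open, 38 mm at the 20 mm mark; there 0.6 mm over the pads is 1 mm of gap
- tweezer_arm_left (a joint): closing angle of each arm (rad); both arms close evenly: 0 = sprung fully open (gap 32 mm), 0.0375 at the 20 mm mark, 0.095 at most. Gap in mm = 32 - 320 x angle. The springs push each pad outwards with about 5 N when open, 8 N at the mark, 13 N when shut; let go, it opens
- scale (a point): top of the scale plate, fixed to the left arm (y+) and crossing over the right one, 36 mm ahead of the photometer's origin, 22 mm above its underside. Ticks for every 4 mm of gap, 12 to 32; the long thick tick is 20 mm. The white index line on the right arm, just beyond the scale, shows the gap
- beam (a point): middle of the gap between the two heads, moving with the photometer: 62 mm ahead of its origin along its x, on the centre line, 13 mm above its underside; same axes as the photometer
- window_left (a point): centre of the inner face of the left (y+) head
- window_right (a point): centre of the inner face of the right (y-) head; the distance between the two faces is the gap
- rod_long: the longest reference rod, 115 mm long: amber glass 9 mm thick with a slightly bevelled foot, and a black ribbed grip cap 14 mm thick on its top 20 mm; 30 g. Stands upright in one of the rack's three bores, 18 mm deep. Origin: centre of its foot; z along the rod to the cap
- rod_cap (a point): middle of the long rod's cap, 105 mm above its foot (10 mm below its top): grip here
- rod_glass (a point): point on the axis of the long rod, 63 mm above its foot: about the middle of the bare glass when it stands in the stand
- rod_medium: reference rod like the long one, 92 mm long; stays in the rack. Origin: centre of its foot
- rod_short: reference rod like the long one, 70 mm long; stays in the rack. Origin: centre of its foot
- rack: white storage rack on a grey base, 50 x 158 x 28 mm, fixed; three square bores, 11.5 mm wide, 50 mm apart along its y axis, their floor 10 mm above the desk. Origin: centre of its underside. Which rod stands in which bore varies
- stand: measuring stand, fixed: aluminium block 46 x 46 mm, 40 mm high, on a dark flange 78 x 78 x 8 mm; one upright bore in the middle, 10.5 mm wide and 30 mm deep, its mouth bevelled by 2.5 mm. Origin: centre of its underside. With the rod home, its top is 125 mm and the bare glass 40 to 105 mm above the desk
- bore_mouth (a point): centre of the stand's bore at its top face, 40 mm above the desk
- bore_floor (a point): centre of the floor of the stand's bore, 10 mm above the desk: a rod fully home has its foot here
- timer: bystander: small white kitchen timer, 64 x 64 x 19 mm; leave it. Origin: centre of its underside
- petri_dish: bystander: flat round petri dish with lid, 58 mm wide, 13 mm high; leave it. Origin: centre of its underside
- marker: bystander: felt marker, 132 mm long, lying flat; leave it. Origin: centre of its underside

How it is judged:
On the way, in this order (a step that is already met when the one before it is completed fails the run):
1. the longest rod stands fully home in the stand's bore, let go (horizontal distance between rod_long and bore_floor below 0.003 m and z of rod_long in the frame of stand below 0.013 m and angle between rod_long's own z axis and vertical below 0.07 rad and contact force between the fingers and rod_long below 0.05 N), for 0.2 s.
2. the photometer is lifted clear of the desk (height (world z) of photometer above 0.03 m and contact force between the fingers and photometer above 1 N), for 0.2 s.
At the end, for the whole second after the job is handed in: Long rod upright on the bore's floor (within 3 mm). Photometer held in the fingers, level within 0.2 rad, still; gap 20 +-2 mm; rod axis within 5 mm of the beam lengthwise, between the heads and untouched; beam 50 to 95 mm above the desk; stand untouched. For one second (all of step 1 and distance between window_left and window_right between 0.018 and 0.022 m and x of rod_glass in the frame of beam between -0.005 and 0.005 m and y of rod_glass in the frame of beam between -0.008 and 0.008 m and z of beam in the frame of stand between 0.05 and 0.095 m and angle between photometer's own z axis and vertical below 0.2 rad and contact force between the fingers and photometer above 2 N and contact force between photometer and rod_long below 0.05 N and contact force between photometer and stand below 0.05 N and contact force between photometer and rack below 0.05 N and linear speed of photometer below 0.02 m/s and velocity of joint tweezer_arm_left between -0.05 and 0.05 rad/s); the arm keeps its last pose, push and grip.
It fails at once if another rod, or a bystander on the desk, is moved by more than 3 cm (distance of any of rod_medium, rod_short, timer, petri_dish, marker from where it was at the start of the episode above 0.03 m).
It also fails if it takes over 64 s, if anything falls off the work surface, if the arm or the gripper's body presses on something with over 40 N, if the wrist force passes 120 N, or if a joint passes its speed limit or range.

## Working session

There is one attempt and no reset: what is moved stays moved. The work goes in short steps, Python scripts to look and compute and a shell command to move; the robot and the scene stay as the last step left them, time stands still between calls to the robot, and variables do not carry over. Pictures are saved under pics/ and viewed, and the job is handed in when it is done.

```bash
ls; mkdir -p pics; cat > h.py <<'E'
import numpy as np, cv2, pickle
from plant import r
def snap(n,tag):
    s=r.snapshot(n); pickle.dump(s,open(f'pics/{tag}.pkl','wb')); cv2.imwrite(f'pics/{tag}.png',s['color']); return s
def load(tag): return pickle.load(open(f'pics/{tag}.pkl','rb'))
def world(s):
    z=s['z_map']; K=s['mtx']; h,w=z.shape
    u,v=np.meshgrid(np.arange(w),np.arange(h))
    P=np.stack([(u-K[0,2])/K[0,0]*z,(v-K[1,2])/K[1,1]*z,z],-1)
    T=s['cam_to_world']; W=P@T[:3,:3].T+T[:3,3]; W[z==0]=np.nan; return W
E
python3 - <<'E'
from h import *
print(r.observe())
for n in ['scene','side','wrist']:
    s=snap(n,n+'0'); print(n,s['cam_to_world'].round(3).tolist(),s['mtx'].round(1).tolist())
E
```

```text
pics
{'clock': 0.0, 'qpos': array([-1.10199092e+00,  1.26382677e-01, -4.06591976e-02,  1.40540619e+00,
       -1.52915111e-05,  1.57083564e+00]), 'qvel': array([-1.91493155e-04,  9.46934940e-05,  8.23340846e-05, -1.21463128e-03,
        6.74287529e-04, -4.46055485e-04]), 'joint_efforts': array([ 8.14851137e-04, -4.35915363e+01,  3.52922237e+01,  1.72283733e-02,
        5.51598737e-05, -9.50604118e-06]), 'tool_pos': array([ 0.23700622, -0.46797264,  0.23050364]), 'eef_rot': array([-3.05413538e+00, -7.29240455e-01,  6.25707107e-04]), 'force': array([-0.0306075 ,  0.01588789, -0.13456952]), 'wrist_torque': array([ 0.03133331, -0.03807716,  0.0184736 ]), 'gripper_width': 0.0850649893713108}
scene [[-0.831, -0.28, 0.481, 0.053], [-0.556, 0.377, -0.741, 0.582], [0.026, -0.883, -0.469, 0.563], [0.0, 0.0, 0.0, 1.0]] [[488.7, 0.0, 285.9], [0.0, 488.7, 217.6], [0.0, 0.0, 1.0]]
side [[0.991, -0.076, 0.107, 0.382], [-0.131, -0.519, 0.845, -1.139], [-0.009, -0.851, -0.524, 0.721], [0.0, 0.0, 0.0, 1.0]] [[466.9, 0.0, 276.4], [0.0, 466.9, 214.8], [0.0, 0.0, 1.0]]
wrist [[0.452, -0.855, -0.254, 0.301], [-0.892, -0.434, -0.127, -0.436], [-0.002, 0.283, -0.959, 0.372], [0.0, 0.0, 0.0, 1.0]] [[289.2, 0.0, 277.9], [0.0, 289.2, 209.3], [0.0, 0.0, 1.0]]
```

View pics/scene0.png

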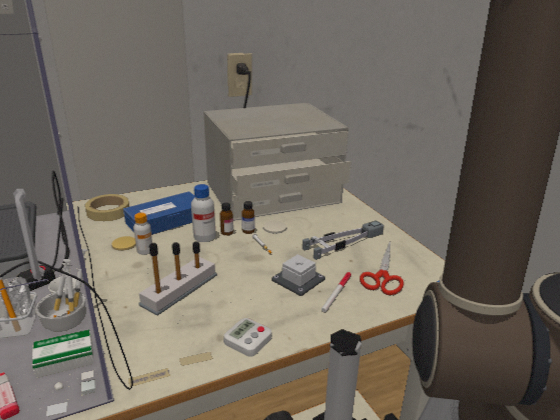

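View pics/side0.png

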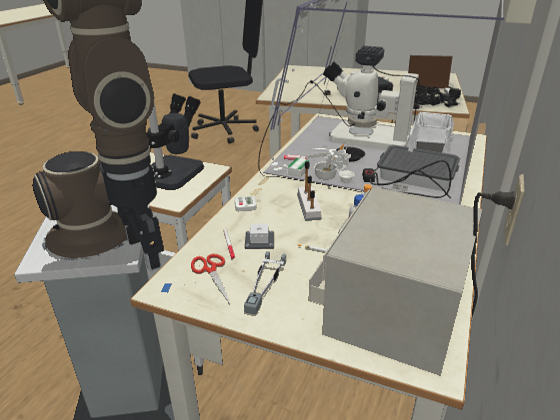

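View pics/wrist0.png

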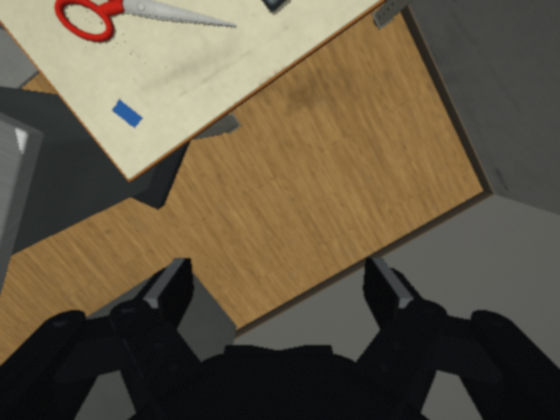

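The scene view shows the rack at about (180,283), with the longest rod at its left end, its cap near (155,252). The stand is at (298,272), and the photometer runs from its heads near (315,243) to its heel at (372,230). The marker is at (337,291), the timer at (248,337) and the dish near (275,226).

```bash
python3 - <<'E'
from h import *
s=load('scene0'); W=world(s)
for n,(u,v) in dict(capL=(155,250),capM=(176,248),capS=(196,248),stand=(298,265),heel=(372,229),pad=(340,244),timer=(248,335),rackend=(150,298),rackend2=(212,265),dish=(275,226),marker=(337,291)).items(): print(n,W[v,u].round(4))
cv2.imwrite('pics/s0crop.png',cv2.resize(s['color'][190:320,120:400],None,fx=2.85,fy=2.85,interpolation=cv2.INTER_CUBIC))
t=load('side0'); cv2.imwrite('pics/d0crop.png',cv2.resize(t['color'][160:320,220:360],None,fx=3.7,fy=3.7,interpolation=cv2.INTER_CUBIC))
# top faces
m=(np.abs(W[...,2]-.04)<.004)&(np.hypot(W[...,0]-W[265,298,0],W[...,1]-W[265,298,1])<.05)
p=W[m][:,:2]; print('standtop',m.sum(),p.mean(0),cv2.minAreaRect((p*1000).astype(np.float32)))
m=(np.abs(W[...,2]-.028)<.004)&(np.hypot(W[...,0]-W[283,180,0],W[...,1]-W[283,180,1])<.12)
p=W[m][:,:2]; print('racktop',m.sum(),p.mean(0),cv2.minAreaRect((p*1000).astype(np.float32)))
m=(W[...,2]>.008)&(W[...,2]<.05)
m[:, :300]=0; m[:,386:]=0; m[:215]=0; m[258:]=0
p=W[m]; print('photo',m.sum(),cv2.minAreaRect((p[:,:2]*1000).astype(np.float32)))
np.save('pics/ph.npy',p)
E
```

```text
capL [0.6248 0.1091 0.1168]
capM [0.6258 0.0607 0.0964]
capS [0.6258 0.0107 0.0716]
stand [ 0.4628 -0.0967  0.039 ]
heel [ 0.4173 -0.3392  0.0244]
pad [ 0.4509 -0.2498  0.0162]
timer [0.4365 0.0954 0.0151]
rackend [0.6264 0.131  0.0278]
rackend2 [ 0.6085 -0.0122  0.0274]
dish [ 0.6198 -0.2448  0.0075]
marker [ 0.3789 -0.1046  0.0087]
standtop 358 [ 0.46409947 -0.10000363] ((465.2099304199219, -102.12704467773438), (48.87610626220703, 48.809364318847656), 81.12632751464844)
racktop 1136 [0.62833189 0.06520637] ((631.0570068359375, 57.501258850097656), (50.20930862426758, 154.33572387695312), 0.1331109255552292)
photo 923 ((470.5835266113281, -256.25128173828125), (263.8372802734375, 71.15140533447266), 74.3096923828125)
```

View pics/s0crop.png

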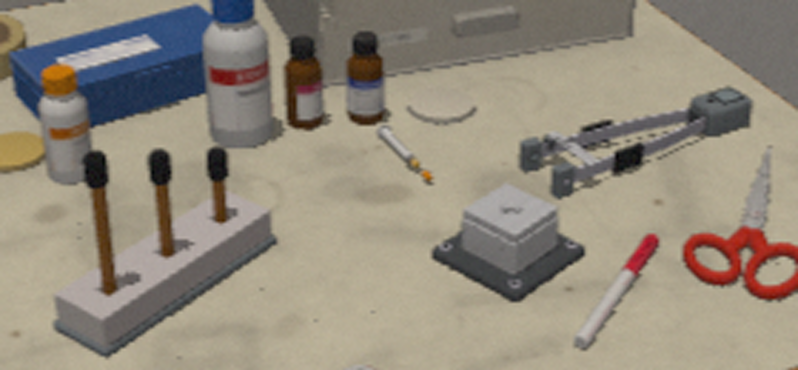

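View pics/d0crop.png

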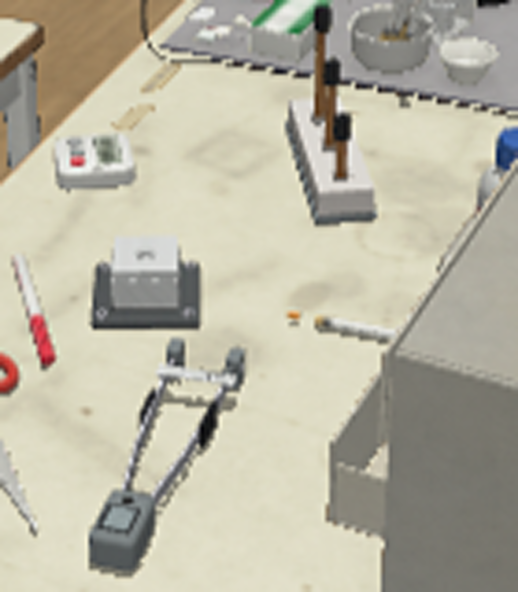

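```bash
cat >> h.py <<'E'
from scipy.spatial.transform import Rotation as R
def tool():
    o=r.observe(); return o['tool_pos'],R.from_rotvec(o['eef_rot']),o
def togo(p,yaw=None):
    """p target TCP, yaw=world direction of tool y (deg, mod 180)."""
    p0,R0,o=tool(); M=R0.as_matrix()
    print('clock',round(o['clock'],2),'tcp',p0.round(4),'width',round(o['gripper_width'],4),'F',o['force'].round(2),'q6',o['qpos'][5].round(2))
    print('shift tool frame mm',(M.T@(np.array(p)-p0)*1000).round(1))
    print('tool x,y,z in world',M.T.round(3).tolist())
    if yaw is not None:
        c=[]
        for k in (0,180):
            y=np.deg2rad(yaw+k); z=np.array([0,0,-1.]); yv=np.array([np.cos(y),np.sin(y),0]); T=np.stack([np.cross(yv,z),yv,z],1)
            c.append((R0.inv()*R.from_matrix(T)).as_rotvec(degrees=True).round(1))
        print('turn options deg',c)
E
python3 - <<'E'
from h import *
s=load('scene0'); W=world(s)
p=np.load('pics/ph.npy')
# segments: heel, heads
m=np.zeros(W.shape[:2],bool); m[218:250,358:386]=1
q=W[m&(W[...,2]>.018)&(W[...,2]<.03)]; print('heel',len(q),cv2.minAreaRect((q[:,:2]*1000).astype(np.float32)))
for n,(a,b,c,d) in dict(headL=(300,312,236,252),headR=(311,325,246,262)).items():
    m=np.zeros(W.shape[:2],bool); m[c:d,a:b]=1
    q=W[m&(W[...,2]>.018)&(W[...,2]<.03)]; print(n,len(q),q.mean(0).round(4),cv2.minAreaRect((q[:,:2]*1000).astype(np.float32)))
t=load('side0'); V=world(t)
def reg(n,a,b,c,d,lo,hi):
    m=np.zeros(V.shape[:2],bool); m[c:d,a:b]=1
    q=V[m&(V[...,2]>lo)&(V[...,2]<hi)]; print('side',n,len(q),q.mean(0).round(4),cv2.minAreaRect((q[:,:2]*1000).astype(np.float32)))
reg('stand',240,280,215,250,.036,.045)
reg('rack',290,325,180,225,.024,.033)
reg('heel',240,265,285,316,.022,.03)
reg('headL',276,289,250,265,.02,.03); reg('headR',262,273,248,262,.02,.03)
togo((.631,.1075,.23),-20)
E
```

```text
heel 182 ((429.5752868652344, -346.2147216796875), (71.96092224121094, 31.108930587768555), 63.42157745361328)
headL 43 [ 0.5131 -0.2104  0.0229] ((512.02392578125, -213.22067260742188), (24.29844093322754, 11.089442253112793), 62.056243896484375)
headR 40 [ 0.4752 -0.1934  0.0227] ((473.0092468261719, -198.67730712890625), (29.74139404296875, 11.320394515991211), 61.92445373535156)
side stand 183 [ 0.4649 -0.1068  0.0409] ((464.6809387207031, -104.17485046386719), (51.46508026123047, 45.014404296875), 83.61233520507812)
side rack 302 [0.6274 0.0405 0.0293] ((631.2052612304688, 55.22969055175781), (157.9738006591797, 45.03082275390625), 88.60501861572266)
side heel 195 [ 0.4258 -0.364   0.0264] ((425.61920166015625, -362.099853515625), (48.53472137451172, 29.53673553466797), 64.65951538085938)
side headL 53 [ 0.5085 -0.2236  0.0238] ((506.6287536621094, -221.412841796875), (38.11140060424805, 18.69084930419922), 67.2623062133789)
side headR 54 [ 0.4748 -0.2105  0.0237] ((471.95147705078125, -207.20989990234375), (24.528728485107422, 41.26642990112305), 6.384470462799072)
clock 0.15 tcp [ 0.237  -0.4681  0.2307] width 0.0851 F [-0.63  0.27 -0.02] q6 1.57
shift tool frame mm [ 611.5 -335.5    1.1]
tool x,y,z in world [[0.892, 0.452, -0.0], [0.452, -0.892, -0.001], [-0.001, 0.001, -1.0]]
turn options deg [array([ -0.1,  -0. , -43.1]), array([-0.000e+00,  1.000e-01,  1.369e+02])]
```

```bash
python3 -m jog '[[0.085,0.051,-0.028,0,0,0,0],[0.085,0.051,-0.028,0,0,0,0],[0.085,0.051,-0.028,0,0,0,0],[0.085,0.051,-0.028,0,0,0,0],[0.085,0.051,-0.028,0,0,0,0],[0.085,0.051,-0.028,0,0,0,0],[0.085,0.051,-0.028,0,0,0,0],[0.06,0.051,-0.028,0,0,0,0],[0.06,0.051,-0.028,0,0,0,0],[0.06,0.04,-0.022,0,0,0,0]]' ; python3 -m jog '[[0.05,0,0,0,0,0,-10.5],[0.05,0,0,0,0,0,-10.5],[0.05,0,0,0,0,0,-10.5],[0.05,0,0,0,0,0,-10.5],[0.05,0,0,0,0,0,-4],[0.05,0,0,0,0,0,0]]'
python3 - <<'E'
from h import *
togo((.631,.1075,.23),-24)
snap('wrist','w1')
E
```

```text
clock: 1.4
tool_pos: [0.5594, 0.0037, 0.2308]
eef_rot: [-3.055, -0.732, 0.001]
force: [0.7, -0.0, 0.8]
gripper_width: 0.0599
clock: 2.15
tool_pos: [0.5584, 0.0016, 0.231]
eef_rot: [-2.528, -1.864, 0.001]
force: [-0.0, 0.3, 0.0]
gripper_width: 0.0498
clock 2.15 tcp [0.5584 0.0016 0.231 ] width 0.0498 F [-0.01  0.31  0.01] q6 1.87
shift tool frame mm [122.7  38.    0.9]
tool x,y,z in world [[0.295, 0.955, -0.0], [0.955, -0.295, -0.001], [-0.001, 0.0, -1.0]]
turn options deg [array([-0. ,  0. ,  6.8]), array([-0.000e+00, -1.000e-01, -1.732e+02])]
```

View pics/w1.png

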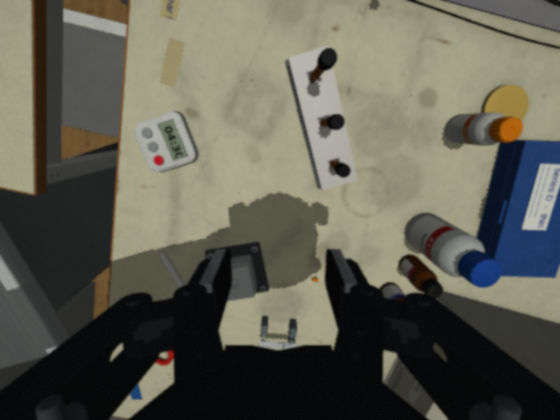

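The wrist view shows the three caps at (327,58), (336,121) and (342,169). The stand is partly hidden at (240,270), and the photometer heads are near (278,328).

```bash
python3 - <<'E'
from h import *
s=load('w1'); W=world(s)
# caps: points in height windows
for n,(a,b,c,d),top in [('L',(310,345,40,85),.125),('M',(315,350,105,140),.102),('S',(325,355,155,185),.080)]:
    m=np.zeros(W.shape[:2],bool); m[c:d,a:b]=1
    q=W[m&(W[...,2]>top-.004)&(W[...,2]<top+.006)]
    print(n,len(q),q.mean(0).round(4),((q.max(0)+q.min(0))/2).round(4),(q.max(0)-q.min(0)).round(4))
m=(np.abs(W[...,2]-.028)<.004); m[:,:280]=0;m[:,360:]=0;m[:40]=0;m[195:]=0
print(cv2.minAreaRect((W[m][:,:2]*1000).astype(np.float32)))
E
```

```text
L 273 [0.6303 0.1063 0.1236] [0.6307 0.1064 0.1234] [0.014  0.0135 0.0047]
M 185 [0.6294 0.0568 0.1007] [0.6297 0.0568 0.1005] [0.0134 0.0133 0.0045]
S 143 [0.6286 0.0071 0.0786] [0.6288 0.0068 0.0783] [0.013  0.0132 0.0045]
((629.6226196289062, 56.55839538574219), (152.2583770751953, 44.28365707397461), 89.0434341430664)
```

```bash
python3 -m jog '[[0.05,0.04,0.012,0.02,0,0,0],[0.05,0.04,0.013,0.02,0,0,0],[0.05,0.0413,0.0129,0.03,0,0,0],[0.05,0,0,0,0,0,0],[0.05,0,0,0,0,0,0]]'
python3 - <<'E'
from h import *
togo((.6305,.1064,.096),-24)
E
```

```text
clock: 2.82
tool_pos: [0.6302, 0.1061, 0.1613]
eef_rot: [-2.528, -1.865, 0.001]
force: [-0.1, 1.0, 0.8]
gripper_width: 0.0497
clock 2.83 tcp [0.6302 0.1061 0.1613] width 0.0497 F [-0.08  1.03  0.82] q6 2.04
shift tool frame mm [ 0.4  0.2 65.3]
tool x,y,z in world [[0.295, 0.955, -0.001], [0.955, -0.295, -0.001], [-0.001, -0.0, -1.0]]
turn options deg [array([-0. ,  0. ,  6.8]), array([-1.000e-01, -1.000e-01, -1.732e+02])]
```

```bash
python3 -m jog '[[0.05,0,0,0.022,0,0,0],[0.05,0,0,0.022,0,0,0],[0.05,0,0,0.021,0,0,0],[0.05,0,0,0,0,0,0],[0.025,0,0,0,0,0,0],[0.01,0,0,0,0,0,0],[0.008,0,0,0,0,0,0],[0.008,0,0,0,0,0,0],[0.008,0,0,0,0,0,0]]'
python3 - <<'E'
from h import *
togo((.6305,.1064,.096),-24)
snap('scene','s2'); s=load('s2'); cv2.imwrite('pics/s2c.png',cv2.resize(s['color'][180:320,90:280],None,fx=4,fy=4))
E
```

```text
clock: 3.95
tool_pos: [0.6314, 0.1065, 0.098]
eef_rot: [2.527, 1.865, 0.004]
force: [0.3, 0.4, 6.2]
gripper_width: 0.0119
clock 3.95 tcp [0.6314 0.1065 0.098 ] width 0.0119 F [0.26 0.44 6.22] q6 2.04
shift tool frame mm [-0.4 -0.9  2. ]
tool x,y,z in world [[0.295, 0.956, 0.001], [0.956, -0.295, 0.003], [0.003, 0.0, -1.0]]
turn options deg [array([ 0.1, -0.1,  6.9]), array([ 1.000e-01,  2.000e-01, -1.731e+02])]
```

View pics/s2c.png

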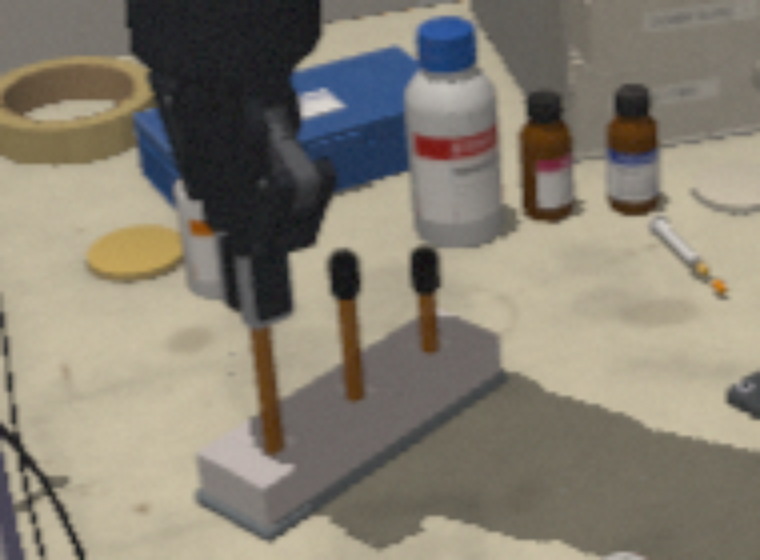

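Rod gripped at the cap. Next I lift it straight up and check it.

```bash
python3 -m jog '[[0.008,0,0,-0.01,0,0,0],[0.008,0,0,-0.025,0,0,0],[0.008,0,0,-0.035,0,0,0],[0.008,0,0,-0.03,0,0,0],[0.008,0,0,-0.01,0,0,0],[0.008,0,0,0,0,0,0]]'
python3 - <<'E'
from h import *
snap('scene','s3'); s=load('s3'); cv2.imwrite('pics/s3c.png',cv2.resize(s['color'][150:320,90:280],None,fx=3.5,fy=3.5))
s=snap('wrist','w3')
togo((.4650,-.102,.205),-24)
E
```

```text
clock: 4.75
tool_pos: [0.6308, 0.1064, 0.2065]
eef_rot: [2.527, 1.865, 0.001]
force: [0.2, -0.0, -1.2]
gripper_width: 0.0119
clock 4.85 tcp [0.6301 0.1062 0.2048] width 0.0122 F [ 0.33 -0.1  -0.67] q6 2.04
shift tool frame mm [-2.476e+02 -9.640e+01  2.000e-01]
tool x,y,z in world [[0.295, 0.956, -0.001], [0.956, -0.295, -0.002], [-0.002, -0.0, -1.0]]
turn options deg [array([-0.1,  0.1,  6.9]), array([-1.000e-01, -2.000e-01, -1.731e+02])]
```

View pics/s3c.png

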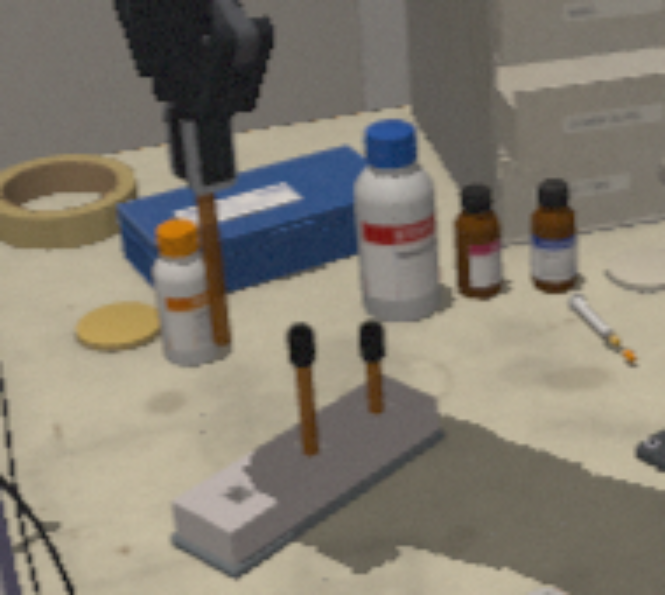

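View pics/w3.png

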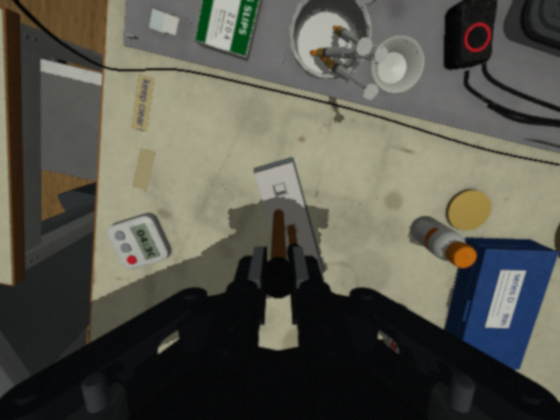

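The rod hangs from the fingers in both views (foot about (278,212) in the wrist view). Next I fit its axis.

```bash
python3 - <<'E'
from h import *
tcp=np.array([.6305,.1063,.2055])
for tag in ['w3','s3']:
    s=load(tag); W=world(s)
    m=(np.hypot(W[...,0]-tcp[0],W[...,1]-tcp[1])<.025)&(W[...,2]>.08)&(W[...,2]<.20)
    c=s['color'].astype(int); am=m&(c[...,2]-c[...,0]>25)
    q=W[am]; cam=s['cam_to_world'][:3,3]
    zb=np.arange(q[:,2].min(),q[:,2].max(),.012)
    print(tag,len(q),q[:,2].min().round(4),q[:,2].max().round(4))
    for z in zb:
        k=q[(q[:,2]>=z)&(q[:,2]<z+.012)]
        if len(k)>4:
            mu=k.mean(0); d=mu-cam; d[2]=0; d/=np.linalg.norm(d); print((mu+d*.0035).round(4),len(k))
E
```

```text
w3 434 0.1202 0.1999
[0.6302 0.107  0.1266] 32
[0.6297 0.1071 0.1382] 42
[0.6301 0.1071 0.1504] 51
[0.63   0.1071 0.1627] 62
[0.6297 0.1072 0.1745] 76
[0.6297 0.1073 0.1865] 94
[0.6298 0.1072 0.1964] 77
s3 209 0.1186 0.1998
[0.6319 0.1069 0.1249] 29
[0.6316 0.107  0.1371] 31
[0.6316 0.1075 0.1486] 32
[0.6318 0.1071 0.1601] 28
[0.6317 0.1076 0.1726] 35
[0.6319 0.107  0.1848] 34
[0.6308 0.1071 0.1947] 20
```

```bash
python3 -m jog '[[0.008,-0.03,-0.0117,0,0,0,0],[0.008,-0.05,-0.0195,0,0,0,0],[0.008,-0.05,-0.0195,0,0,0,0],[0.008,-0.05,-0.0195,0,0,0,0],[0.008,-0.04,-0.0155,0,0,0,0],[0.008,-0.0276,-0.0107,0,0,0,0],[0.008,0,0,0,0,0,0],[0.008,0,0,0,0,0,0]]'
python3 - <<'E'
from h import *
togo((.4650,-.102,.205),-24)
s=snap('wrist','w4'); cv2.imwrite('pics/w4c.png',cv2.resize(s['color'][130:330,180:380],None,fx=3,fy=3,interpolation=cv2.INTER_CUBIC))
snap('scene','s4');snap('side','d4')
tcp=tool()[0]
W=world(s)
m=(np.abs(W[...,2]-.04)<.004)&(np.hypot(W[...,0]-.465,W[...,1]+.102)<.045)
print(m.sum(),cv2.minAreaRect((W[m][:,:2]*1000).astype(np.float32)))
for tag in ['w4','s4','d4']:
    s=load(tag); W=world(s)
    m=(np.hypot(W[...,0]-tcp[0],W[...,1]-tcp[1])<.02)&(W[...,2]>.08)&(W[...,2]<.20)
    c=s['color'].astype(int); am=m&(c[...,2]-c[...,0]>25)
    q=W[am]; cam=s['cam_to_world'][:3,3]
    mu=np.median(q,0); d=mu-cam; d[2]=0; d/=np.linalg.norm(d); print(tag,len(q),(mu+d*.0035).round(4),q[:,2].min())
E
```

```text
clock: 5.85
tool_pos: [0.4654, -0.1016, 0.2055]
eef_rot: [-2.527, -1.865, 0.001]
force: [-0.9, 0.1, -1.0]
gripper_width: 0.0118
clock 5.85 tcp [ 0.4654 -0.1016  0.2055] width 0.0118 F [-0.87  0.07 -1.03] q6 1.65
shift tool frame mm [-0.5 -0.2  0.5]
tool x,y,z in world [[0.295, 0.956, 0.0], [0.956, -0.295, -0.001], [-0.001, 0.001, -1.0]]
turn options deg [array([-0.1, -0. ,  6.8]), array([ 0.000e+00, -1.000e-01, -1.732e+02])]
1615 ((463.8848876953125, -103.281005859375), (46.14706802368164, 46.026065826416016), 82.95275115966797)
w4 473 [ 0.4651 -0.1005  0.1727] 0.12094439395065604
s4 190 [ 0.4661 -0.0998  0.1605] 0.11940329706371317
d4 100 [ 0.4666 -0.0992  0.1644] 0.12110117394376552
```

View pics/w4c.png

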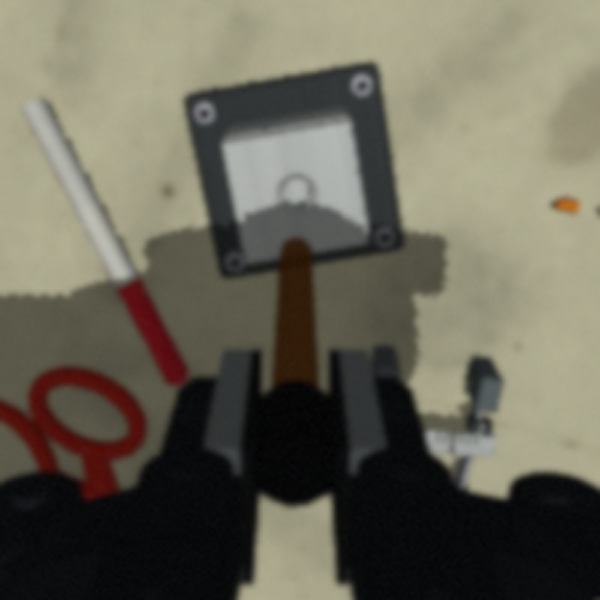

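```bash
python3 - <<'E'
from h import *
s=load('w4'); T=s['cam_to_world']; K=s['mtx']
for u,v in [(279-.3,192.4),(279,192.9)]:
    d=T[:3,:3]@np.array([(u-K[0,2])/K[0,0],(v-K[1,2])/K[1,1],1]); C=T[:3,3]
    print('bore',(C+d*(.0405-C[2])/d[2]).round(4))
for tag in ['w4','s4','d4']:
    s=load(tag); W=world(s); c=s['color'].astype(int); cam=s['cam_to_world'][:3,3]
    am=(np.hypot(W[...,0]-.465,W[...,1]+.101)<.02)&(W[...,2]>.08)&(W[...,2]<.20)&(c[...,2]-c[...,0]>25)
    q=W[am]
    for z in np.arange(.12,.2,.02):
        k=q[(q[:,2]>=z)&(q[:,2]<z+.02)]; mu=k.mean(0); d=mu-cam; d[2]=0; d/=np.linalg.norm(d); print(tag,(mu+d*.0035).round(4),len(k))
s=load('s4'); cv2.imwrite('pics/s4c.png',cv2.resize(s['color'][190:310,240:360],None,fx=4,fy=4,interpolation=cv2.INTER_CUBIC))
s=load('s4');W=world(s); m=(np.abs(W[...,2]-.039)<.003)&(np.hypot(W[...,0]-.465,W[...,1]+.102)<.045)
print(m.sum(),cv2.minAreaRect((W[m][:,:2]*1000).astype(np.float32)))
E
```

```text
bore [ 0.4654 -0.1011  0.0405]
bore [ 0.4656 -0.1017  0.0405]
w4 [ 0.4651 -0.1009  0.1313] 63
w4 [ 0.4649 -0.1009  0.1505] 95
w4 [ 0.465  -0.101   0.1709] 137
w4 [ 0.465  -0.1008  0.1909] 178
w4 [nan nan nan] 0
s4 [ 0.4669 -0.1001  0.1299] 49
s4 [ 0.4664 -0.1003  0.1506] 44
s4 [ 0.4663 -0.1     0.1705] 47
s4 [ 0.4666 -0.1004  0.1896] 48
s4 [nan nan nan] 0
d4 [ 0.4663 -0.0999  0.1292] 19
d4 [ 0.4666 -0.0994  0.1492] 23
d4 [ 0.466  -0.0984  0.1695] 29
d4 [ 0.4673 -0.0993  0.1903] 29
d4 [nan nan nan] 0
351 ((465.0401306152344, -102.27338409423828), (48.92192077636719, 48.84079360961914), 81.45856475830078)<stdin>:11: RuntimeWarning: Mean of empty slice.
  ret = um.true_divide(
```

View pics/s4c.png

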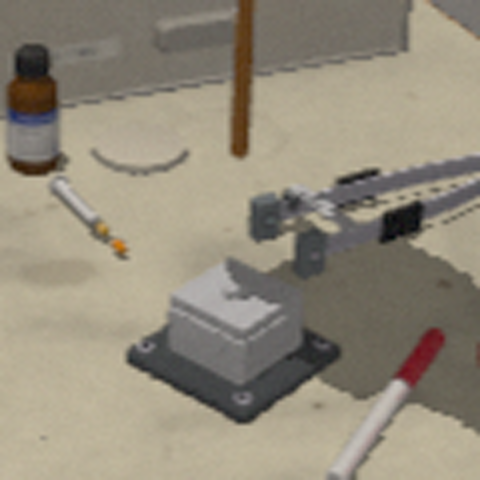

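```bash
python3 -m jog '[[0.008,-0.0016,0,0.02,0,0,0],[0.008,0,0,0.025,0,0,0],[0.008,0,0,0.018,0,0,0],[0.008,0,0,0,0,0,0],[0.008,0,0,0,0,0,0]]'
python3 - <<'E'
from h import *
togo((.4650,-.103,.098),-24)
s=snap('wrist','w5'); cv2.imwrite('pics/w5c.png',cv2.resize(s['color'][160:290,220:340],None,fx=4.6,fy=4.6,interpolation=cv2.INTER_CUBIC))
snap('scene','s5');snap('side','d5')
for tag,n in (('s5',(240,190)),('d5',(200,180))):
    c=load(tag)['color'][n[1]:n[1]+120,n[0]:n[0]+120]; cv2.imwrite(f'pics/{tag}c.png',cv2.resize(c,None,fx=4.6,fy=4.6,interpolation=cv2.INTER_CUBIC))
for tag in ['w5','s5','d5']:
    s=load(tag); W=world(s); c=s['color'].astype(int); cam=s['cam_to_world'][:3,3]
    m=(np.abs(W[...,2]-.04)<.004)&(np.hypot(W[...,0]-.465,W[...,1]+.102)<.045)
    print(m.sum(),cv2.minAreaRect((W[m][:,:2]*1000).astype(np.float32)))
    am=(np.hypot(W[...,0]-.465,W[...,1]+.101)<.02)&(W[...,2]>.056)&(W[...,2]<.135)&(c[...,2]-c[...,0]>25)
    q=W[am]; print(q[:,2].min())
    for z in np.arange(.055,.135,.02):
        k=q[(q[:,2]>=z)&(q[:,2]<z+.02)]; mu=k.mean(0); d=mu-cam; d[2]=0; d/=np.linalg.norm(d); print(tag,(mu+d*.0035).round(4),len(k))
E
```

```text
clock: 6.62
tool_pos: [0.4655, -0.1031, 0.1439]
eef_rot: [2.527, 1.866, 0.001]
force: [-0.7, -0.1, -0.5]
gripper_width: 0.0116
clock 6.62 tcp [ 0.4655 -0.1031  0.1439] width 0.0116 F [-0.7  -0.11 -0.5 ] q6 1.65
shift tool frame mm [-0.  -0.5 45.9]
tool x,y,z in world [[0.294, 0.956, 0.0], [0.956, -0.294, 0.0], [0.0, -0.0, -1.0]]
turn options deg [array([ 0. , -0. ,  6.9]), array([   0. ,    0. , -173.1])]
2262 ((463.99346923828125, -103.52882385253906), (46.746368408203125, 46.094329833984375), 82.69477081298828)
0.05960811489912235
w5 [ 0.4655 -0.1023  0.0677] 43
w5 [ 0.4652 -0.1022  0.0856] 78
w5 [ 0.4652 -0.1023  0.1061] 106
w5 [ 0.465  -0.1022  0.1257] 158
w5 [nan nan nan] 0
353 ((465.4316711425781, -102.45376586914062), (50.520999908447266, 50.23461151123047), 85.7713623046875)
0.05697977090808315
s5 [ 0.4669 -0.1022  0.0664] 36
s5 [ 0.4666 -0.102   0.0854] 36
s5 [ 0.4669 -0.1019  0.1047] 49
s5 [ 0.4664 -0.102   0.1253] 43
s5 [nan nan nan] 0
178 ((464.85711669921875, -103.6179428100586), (50.12790298461914, 44.768714904785156), 83.41401672363281)
0.058556164300871294
d5 [ 0.4669 -0.1021  0.0669] 15
d5 [ 0.4663 -0.102   0.0854] 23
d5 [ 0.4666 -0.1019  0.1052] 28
d5 [ 0.4665 -0.1016  0.1249] 22
d5 [nan nan nan] 0<stdin>:14: RuntimeWarning: Mean of empty slice.
  ret = um.true_divide(
```

View pics/w5c.png

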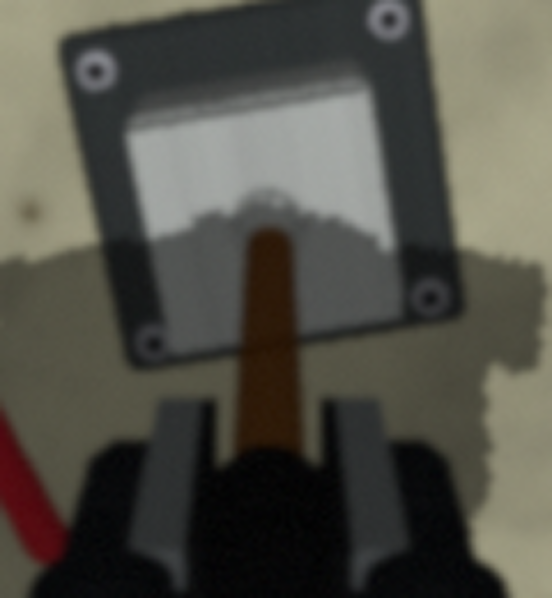

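View pics/s5c.png

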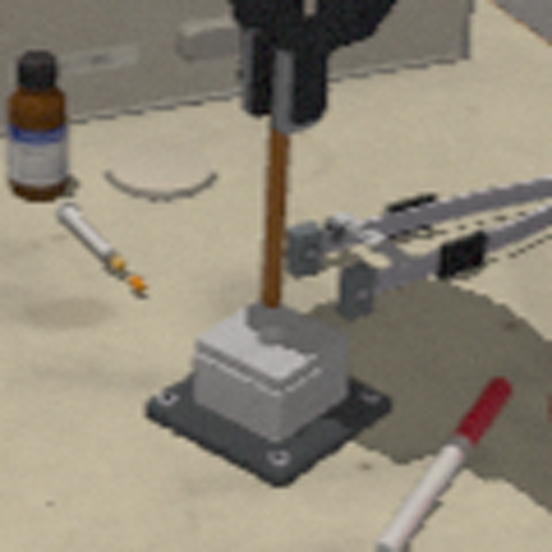

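View pics/d5c.png

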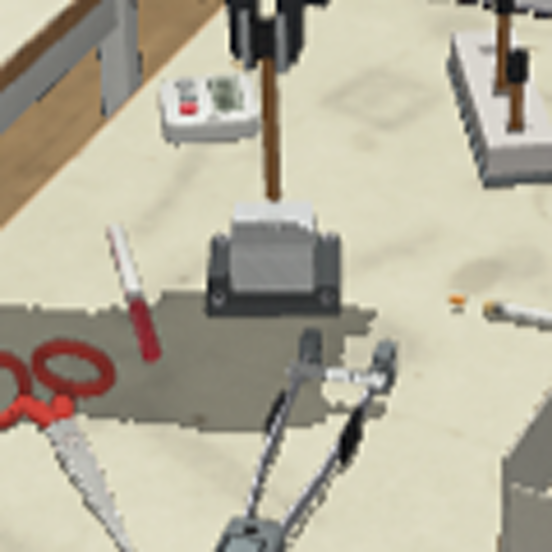

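```bash
python3 -m jog '[[0.008,-0.0013,-0.0006,0,0,0,0],[0.008,0,0,0,0,0,0],[0.008,0,0,0.01,0,0,0],[0.008,0,0,0.006,0,0,0],[0.008,0,0,0.005,0,0,0],[0.008,0,0,0.005,0,0,0],[0.008,0,0,0,0,0,0]]'
python3 - <<'E'
from h import *
togo((.4640,-.1042,.098),-24); print(tool()[2]['wrist_torque'].round(2))
E
```

```text
clock: 7.65
tool_pos: [0.4638, -0.1044, 0.1169]
eef_rot: [-2.527, -1.865, 0.001]
force: [-0.5, 0.3, -0.7]
gripper_width: 0.0119
clock 7.65 tcp [ 0.4638 -0.1044  0.1169] width 0.0119 F [-0.46  0.3  -0.69] q6 1.65
shift tool frame mm [ 0.3  0.1 18.9]
tool x,y,z in world [[0.295, 0.956, 0.0], [0.956, -0.295, -0.001], [-0.001, 0.0, -1.0]]
turn options deg [array([-0. , -0. ,  6.9]), array([ 0.000e+00, -1.000e-01, -1.731e+02])]
[-0.01 -0.11  0.02]
```

The foot is 9 mm into the bore with no force. I'll go on gently to the floor.

```bash
python3 -m jog '[[0.008,0,0,0.006,0,0,0],[0.008,0,0,0.006,0,0,0],[0.008,0,0,0.004,0,0,0],[0.008,0,0,0,0,0,0]]'; python3 -m jog '[[0.008,0,0,0.002,0,0,0],[0.008,0,0,0,0,0,0]]';python3 -m jog '[[0.008,0,0,0.002,0,0,0],[0.008,0,0,0,0,0,0]]'
```

```text
clock: 8.15
tool_pos: [0.4638, -0.1044, 0.1009]
eef_rot: [-2.527, -1.865, 0.001]
force: [0.5, 0.7, -0.9]
gripper_width: 0.0119
clock: 8.4
tool_pos: [0.464, -0.1045, 0.0993]
eef_rot: [2.528, 1.866, -0.0]
force: [0.3, -0.2, 0.1]
gripper_width: 0.0121
clock: 8.65
tool_pos: [0.4645, -0.1046, 0.098]
eef_rot: [2.527, 1.865, 0.002]
force: [-0.9, -0.9, 3.6]
gripper_width: 0.0121
```

```bash
python3 -m jog '[[0.02,0,0,0,0,0,0],[0.05,0,0,0,0,0,0],[0.05,0,0,0,0,0,0],[0.05,0,0,0,0,0,0],[0.05,0,0,-0.03,0,0,0],[0.05,0,0,-0.04,0,0,0],[0.05,0,0,-0.04,0,0,0],[0.05,0,0,0,0,0,0]]'
python3 - <<'E'
from h import *
for tag,n in (('s6','scene'),('w6','wrist')): snap(n,tag)
c=load('s6')['color'][190:310,240:360]; cv2.imwrite('pics/s6c.png',cv2.resize(c,None,fx=4.6,fy=4.6,interpolation=cv2.INTER_CUBIC))
for tag in ['s6','w6']:
    W=world(load(tag)); q=W[(np.hypot(W[...,0]-.465,W[...,1]+.103)<.02)&(W[...,2]>.10)&(W[...,2]<.15)]
    print(tag,len(q),q[:,2].max(), np.median(q[q[:,2]>q[:,2].max()-.003],0))
togo((.466,-.262,.15),-24)
E
```

```text
clock: 9.65
tool_pos: [0.4657, -0.1049, 0.2105]
eef_rot: [2.524, 1.863, 0.006]
force: [-0.2, -0.1, 0.6]
gripper_width: 0.0501
s6 93 0.126485174454742 [ 0.46502099 -0.10055641  0.12495726]
w6 283 0.12576335279052445 [ 0.46423236 -0.10378322  0.12387551]
clock 9.75 tcp [ 0.4642 -0.1045  0.2072] width 0.0495 F [ 0.03 -0.5  -0.02] q6 1.65
shift tool frame mm [-149.9   48.1   57.2]
tool x,y,z in world [[0.295, 0.956, 0.0], [0.956, -0.295, 0.0], [0.0, -0.0, -1.0]]
turn options deg [array([ 0. , -0. ,  6.9]), array([   0. ,    0. , -173.1])]
```

View pics/s6c.png

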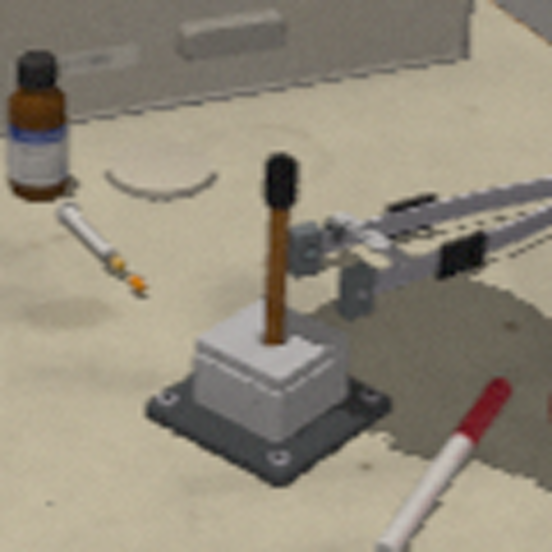

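View pics/w6.png

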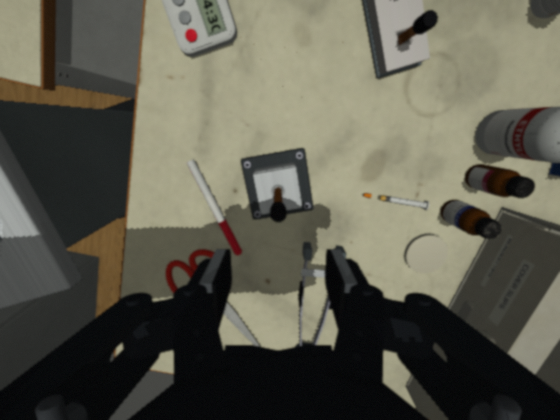

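The rod is home (top at 0.125 m) and released. In the wrist view the photometer heads are at (310,250) but the fingers hide the rest, so I'll back off to see it properly.

```bash
python3 -m jog '[[0.06,-0.0465,0.005,0,0,0,0],[0.06,-0.0465,0.005,0,0,0,0],[0.06,-0.0465,0.005,0,0,0,0],[0.06,-0.0465,0.005,0,0,0,0],[0.06,-0.0465,0.005,0,0,0,0],[0.06,-0.0465,0.005,0,0,0,7],[0.06,0,0,0,0,0,0],[0.06,0,0,0,0,0,0]]'
python3 - <<'E'
from h import *
s=snap('wrist','w7')
togo((.466,-.262,.15),-24)
E
```

```text
clock: 10.75
tool_pos: [0.41, -0.3793, 0.2059]
eef_rot: [-2.634, -1.707, 0.0]
force: [-0.6, -0.0, 1.0]
gripper_width: 0.0604
clock 10.8 tcp [ 0.4102 -0.3789  0.2064] width 0.0597 F [-0.56 -0.8  -0.87] q6 1.25
shift tool frame mm [129.5   3.3  56.5]
tool x,y,z in world [[0.408, 0.913, 0.001], [0.913, -0.408, -0.002], [-0.001, 0.002, -1.0]]
turn options deg [array([-0.1, -0.1, -0.1]), array([-1.000e-01,  2.000e-01,  1.799e+02])]
```

View pics/w7.png

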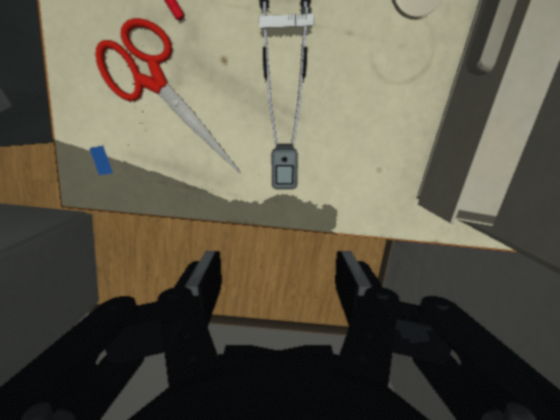

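The photometer is almost in line with the tool's x axis: pads at (265,62) and (304,62), heel at (285,165), heads at the top edge. Next come its centre line and pad midpoint.

```bash
python3 - <<'E'
from h import *
s=load('w7'); W=world(s); c=s['color']
cv2.imwrite('pics/w7c.png',cv2.resize(c[0:200,230:340],None,fx=3,fy=3,interpolation=cv2.INTER_CUBIC))
def reg(n,a,b,cc,d,lo,hi):
    m=np.zeros(W.shape[:2],bool); m[cc:d,a:b]=1
    q=W[m&(W[...,2]>lo)&(W[...,2]<hi)]; R_=cv2.minAreaRect((q[:,:2]*1000).astype(np.float32)); print(n,len(q),q.mean(0).round(4),R_); return np.array(R_[0])/1000
h=reg('heel',268,302,140,192,.020,.032)
dark=c.max(2)<60
for n,(a,b) in dict(L=(258,272),R=(298,310)).items():
    m=np.zeros(dark.shape,bool); m[40:85,a:b]=1; m&=dark&(W[...,2]>.014)&(W[...,2]<.03)
    q=W[m]; v,u=np.nonzero(m); print('pad',n,len(q),u.mean(),v.min(),v.max(),q.mean(0).round(4),((q.max(0)+q.min(0))/2).round(4),cv2.minAreaRect((q[:,:2]*1000).astype(np.float32)))
E
```

```text
heel 1058 [ 0.4246 -0.3592  0.0245] ((425.0858459472656, -358.9081726074219), (49.71038055419922, 29.158737182617188), 65.44661712646484)
pad L 44 264.54545454545456 48 77 [ 0.45   -0.2532  0.0212] [ 0.4503 -0.2525  0.0201] ((450.2873840332031, -252.3935546875), (26.15953826904297, 1.6595587730407715), 68.93726348876953)
pad R 60 304.3333333333333 48 76 [ 0.4878 -0.2683  0.0214] [ 0.4875 -0.2687  0.0212] ((487.67938232421875, -268.91412353515625), (25.9030704498291, 2.1644558906555176), 64.47602081298828)
```

View pics/w7c.png

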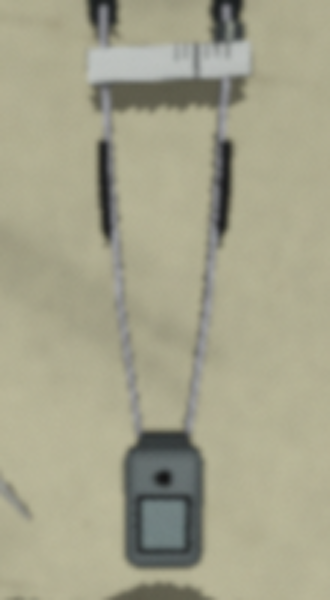

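```bash
python3 -m jog '[[0.07,0.0444,0.0018,0,0,0,0],[0.07,0.0444,0.0018,0,0,0,0],[0.07,0.0444,0.0018,0.02,0,0,0],[0.07,0,0,0.045,0,0,0],[0.07,0,0,0.045,0,0,0],[0.07,0,0,0.036,0,0,0],[0.07,0,0,0,0,0,0]]'
python3 - <<'E'
from h import *
s=snap('wrist','w8')
for n,t in(('scene','s8'),('side','d8')): snap(n,t)
c=load('s8')['color'][180:280,280:400]; cv2.imwrite('pics/s8c.png',cv2.resize(c,None,fx=5,fy=5,interpolation=cv2.INTER_CUBIC))
togo((.4695,-.2595,.004),-24)
E
```

```text
clock: 11.68
tool_pos: [0.4678, -0.2581, 0.0588]
eef_rot: [-2.63, -1.708, 0.004]
force: [-1.0, 0.0, 0.4]
gripper_width: 0.0699
clock 11.82 tcp [ 0.4708 -0.2605  0.0631] width 0.07 F [-0.34  0.29 -0.16] q6 1.49
shift tool frame mm [ 0.4 -1.8 59.1]
tool x,y,z in world [[0.408, 0.913, -0.0], [0.913, -0.408, 0.002], [0.002, -0.001, -1.0]]
turn options deg [array([ 0.1,  0. , -0.1]), array([  0. ,  -0.2, 179.9])]
```

View pics/w8.png

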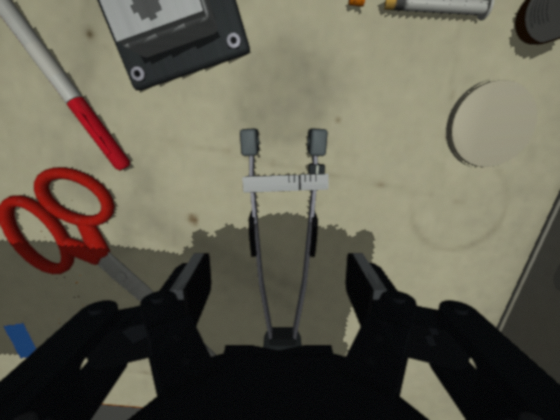

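View pics/s8c.png

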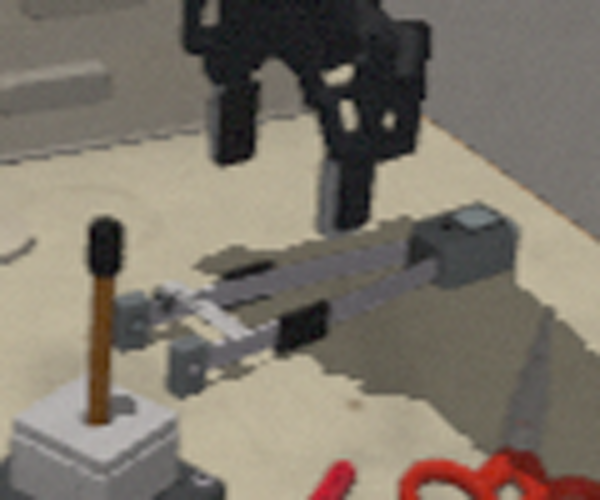

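In the wrist view the pads are at (253,235) and (314,235), slightly right of the finger centre at column 278. I'll measure that offset.

```bash
python3 - <<'E'
from h import *
s=load('w8'); W=world(s); c=s['color']; dark=c.max(2)<50
P=[]
for n,(a,b) in dict(L=(246,257),R=(308,320)).items():
    m=np.zeros(dark.shape,bool); m[208:262,a:b]=1; m&=dark&(W[...,2]>.018)&(W[...,2]<.028)
    q=W[m]; v,u=np.nonzero(m); print('pad',n,len(q),u.min(),u.max(),v.min(),v.max(),q.mean(0).round(4)); P.append((q.max(0)+q.min(0))/2)
H=[]
for n,(a,b) in dict(L=(238,260),R=(306,330)).items():
    m=np.zeros(dark.shape,bool); m[125:160,a:b]=1; m&=(W[...,2]>.02)&(W[...,2]<.030)
    q=W[m]; print('head',n,len(q),cv2.minAreaRect((q[:,:2]*1000).astype(np.float32))); H.append(np.array(cv2.minAreaRect((q[:,:2]*1000).astype(np.float32))[0])/1000)
pm=(P[0]+P[1])[:2]/2; hm=(H[0]+H[1])/2; d=hm-pm
print('padmid',pm,'headmid',hm,'dist',np.linalg.norm(d),'heading',np.degrees(np.arctan2(d[1],d[0])))
hd=H[1]-H[0]; print('head sep',np.linalg.norm(hd), np.degrees(np.arctan2(hd[1],hd[0])))
togo((*pm,.004),-24)
E
```

```text
pad L 227 249 256 217 256 [ 0.4511 -0.2513  0.0211]
pad R 238 309 317 216 256 [ 0.4881 -0.2676  0.0211]
head L 439 ((475.3602294921875, -194.35049438476562), (15.35474967956543, 10.045111656188965), 67.0836410522461)
head R 446 ((513.8414306640625, -211.46717834472656), (15.38766098022461, 9.996594429016113), 64.0956039428711)
padmid [ 0.46939017 -0.25941758] headmid [ 0.49460083 -0.20290884] dist 0.061877421506760205 heading 65.95656483650302
head sep 0.042116311726164965 -23.97980363894873
clock 11.82 tcp [ 0.4708 -0.2605  0.0631] width 0.07 F [-0.34  0.29 -0.16] q6 1.49
shift tool frame mm [ 0.4 -1.9 59.1]
tool x,y,z in world [[0.408, 0.913, -0.0], [0.913, -0.408, 0.002], [0.002, -0.001, -1.0]]
turn options deg [array([ 0.1,  0. , -0.1]), array([  0. ,  -0.2, 179.9])]
```

```bash
python3 -m jog '[[0.07,0,0,0,0,0,0],[0.07,0,0,0,0,0,0],[0.07,0,0,0,0,0,0]]'
python3 - <<'E'
from h import *
s=snap('wrist','w9'); togo((.4694,-.2594,.004),-24)
W=world(s); c=s['color']; H=[]
for a,b in ((228,262),(302,340)):
    m=np.zeros(c.shape[:2],bool); m[115:165,a:b]=1; m&=(W[...,2]>.02)&(W[...,2]<.030)
    q=W[m]; R_=cv2.minAreaRect((q[:,:2]*1000).astype(np.float32)); print(R_); H.append(np.array(R_[0])/1000)
hm=(H[0]+H[1])/2; print(hm, hm-.062*np.array([.407,.9135]))
E
```

```text
clock: 12.2
tool_pos: [0.4701, -0.2609, 0.0619]
eef_rot: [2.636, 1.707, 0.001]
force: [-0.1, 0.6, 0.1]
gripper_width: 0.07
clock 12.25 tcp [ 0.47   -0.2608  0.0617] width 0.0702 F [-0.17  0.38 -0.37] q6 1.49
shift tool frame mm [ 1.  -1.2 57.7]
tool x,y,z in world [[0.409, 0.912, -0.0], [0.912, -0.409, 0.001], [0.001, -0.0, -1.0]]
turn options deg [array([ 0. ,  0. , -0.1]), array([ 0.000e+00, -1.000e-01,  1.799e+02])]
((475.30615234375, -194.3124542236328), (15.580815315246582, 10.1661958694458), 67.09921264648438)
((512.1892700195312, -214.97450256347656), (23.091968536376953, 10.094252586364746), 64.77897644042969)
[ 0.49374771 -0.20464348] [ 0.46851371 -0.26128048]
```

```bash
python3 -m jog '[[0.07,0.001,-0.001,0.015,0,0,0],[0.07,0,0,0.02,0,0,0],[0.07,0,0,0.014,0,0,0],[0.07,0,0,0.008,0,0,0],[0.07,0,0,0,0,0,0],[0.07,0,0,0,0,0,0]]'; python3 -m jog '[[0.055,0,0,0,0,0,0],[0.05,0,0,0,0,0,0],[0.046,0,0,0,0,0,0],[0.043,0,0,0,0,0,0],[0.041,0,0,0,0,0,0],[0.041,0,0,0,0,0,0]]'
python3 - <<'E'
from h import *
s=snap('wrist','w10'); togo((.4694,-.2594,.004),-24)
s=snap('scene','s10'); c=s['color'][180:280,280:400]; cv2.imwrite('pics/s10c.png',cv2.resize(c,None,fx=5,fy=5,interpolation=cv2.INTER_CUBIC))
E
```

```text
clock: 13.0
tool_pos: [0.4697, -0.2595, 0.0047]
eef_rot: [2.636, 1.707, 0.001]
force: [0.6, -0.2, 0.0]
gripper_width: 0.0704
clock: 13.75
tool_pos: [0.4701, -0.2594, 0.0054]
eef_rot: [2.636, 1.707, 0.002]
force: [0.0, 0.9, 7.8]
gripper_width: 0.0414
clock 13.8 tcp [ 0.4701 -0.2594  0.0053] width 0.0412 F [-0.26  1.42  7.46] q6 1.49
shift tool frame mm [-0.3 -0.6  1.3]
tool x,y,z in world [[0.409, 0.913, 0.0], [0.913, -0.409, 0.002], [0.002, -0.0, -1.0]]
turn options deg [array([ 0.1, -0. , -0.1]), array([ -0. ,  -0.2, 179.9])]
```

View pics/w10.png

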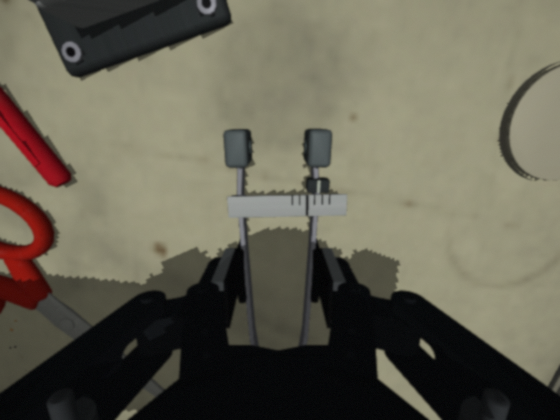

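View pics/s10c.png

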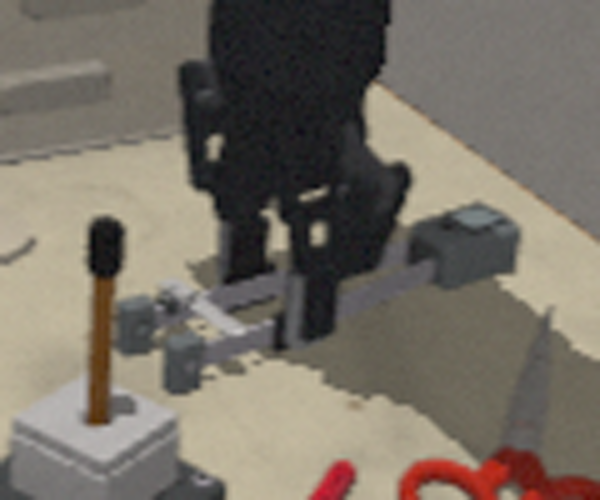

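Gripped. Now I lift, first slightly and then to about 65 mm.

```bash
python3 -m jog '[[0.041,0,0,-0.004,0,0,0],[0.041,0,0,-0.008,0,0,0],[0.041,0,0,-0.015,0,0,0],[0.041,0,0,-0.015,0,0,0],[0.041,0,0,-0.015,0,0,0],[0.041,0,0,-0.008,0,0,0],[0.041,0,0,0,0,0,0],[0.041,0,0,0,0,0,0],[0.041,0,0,0,0,0,0]]'
python3 - <<'E'
from h import *
s=snap('wrist','w11'); togo((.4643,-.1042,.07),-24)
s=snap('scene','s11'); c=s['color'][150:270,270:410]; cv2.imwrite('pics/s11c.png',cv2.resize(c,None,fx=5,fy=5,interpolation=cv2.INTER_CUBIC))
snap('side','d11')
E
```

```text
clock: 14.98
tool_pos: [0.469, -0.2591, 0.0686]
eef_rot: [-2.636, -1.707, 0.001]
force: [0.7, -0.1, -1.3]
gripper_width: 0.0412
clock 15.03 tcp [ 0.469  -0.2591  0.0687] width 0.0409 F [-0.12  0.12 -1.45] q6 1.49
shift tool frame mm [139.4 -67.6  -1.2]
tool x,y,z in world [[0.409, 0.913, 0.0], [0.913, -0.409, -0.001], [-0.001, 0.001, -1.0]]
turn options deg [array([-0.1, -0. , -0.1]), array([-0.000e+00,  1.000e-01,  1.799e+02])]
```

View pics/w11.png

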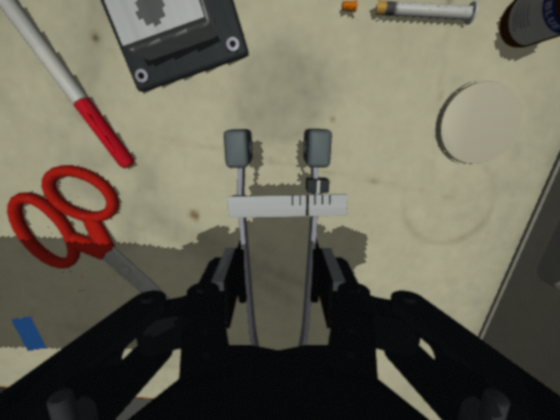

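View pics/s11c.png

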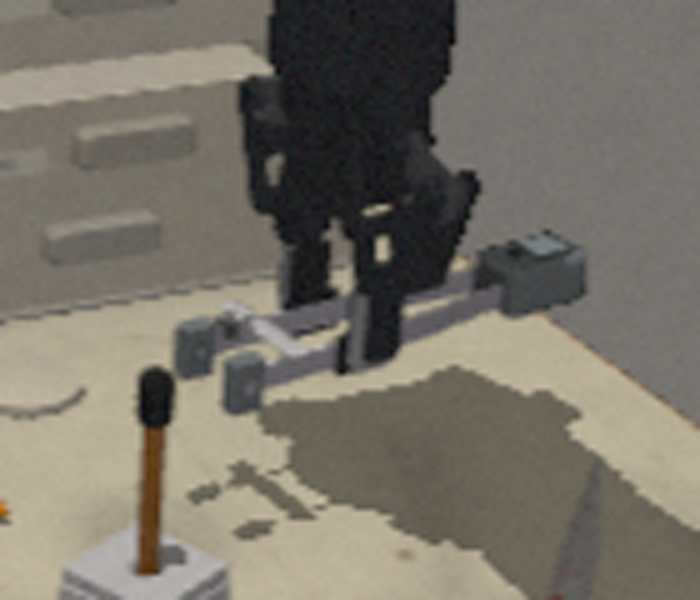

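The photometer is lifted and level, the same in the hand as before; heads at (237,148) and (318,148). Next, the beam position in the tool frame.

```bash
cat >> h.py <<'E'
def heads(s,z0,boxes=((222,254),(302,333)),rows=(126,170)):
    W=world(s); H=[]
    for a,b in boxes:
        m=np.zeros(W.shape[:2],bool); m[rows[0]:rows[1],a:b]=1; m&=np.abs(W[...,2]-z0)<.005
        q=W[m]; R_=cv2.minAreaRect((q[:,:2]*1000).astype(np.float32)); print('head',len(q),q[:,2].mean().round(4),np.round(R_[0],1),np.round(R_[1],1),round(R_[2],1)); H.append(np.array(R_[0])/1000)
    return H
E
python3 - <<'E'
from h import *
s=load('w11'); W=world(s); print(W[148,237],W[148,318])
H=heads(s,W[148,237][2]); hm=(H[0]+H[1])/2
p=np.array([.469,-.2591]); M=np.array([[.409,.913],[.913,-.409]])
print('beam mid',hm,'in tool',M@(hm-p),'sep',np.linalg.norm(H[1]-H[0]))
print('target TCP', np.array([.4643,-.1040])-(hm-p))
# rod in wrist w6 / heel height level check
s=load('s11'); V=world(s); print('heel top',V[150+int(240/5),270+int(550/5)], 'head tops', V[150+64,270+39],V[150+71,270+49])
E
```

```text
[ 0.47824972 -0.19513199  0.08736384] [ 0.50906373 -0.20895868  0.08715068]
head 896 0.0868 [ 476.8 -195.7] [16.7 10.3] 66.7
head 907 0.0867 [ 509.3 -209.5] [16.  10.2] 66.0
beam mid [ 0.49307069 -0.20260365] in tool [ 0.06142608 -0.00113046] sep 0.035299947386697124
target TCP [ 0.44022931 -0.16049635]
heel top [ 0.41973814 -0.37010242  0.08988089] head tops [ 0.50913798 -0.20888822  0.08883819] [ 0.47716447 -0.19596978  0.08802432]
```

```bash
python3 -m jog '[[0.041,0,-0.015,0,0,0,0],[0.041,0,-0.02,0,0,0,0],[0.041,0,-0.02,0,0,0,0],[0.041,0.015,-0.0116,0,0,0,0],[0.041,0.018,0,0,0,0,0],[0.041,0,0,0,0,0,0],[0.041,0,0,0,0,0,0],[0.041,0,0,0,0,0,0]]'
python3 - <<'E'
from h import *
s=snap('wrist','w12'); togo((.4402,-.1605,.0686),-24)
E
```

```text
clock: 16.12
tool_pos: [0.422, -0.2021, 0.0693]
eef_rot: [2.637, 1.707, -0.0]
force: [-0.5, -0.2, -0.9]
gripper_width: 0.0412
clock 16.18 tcp [ 0.422  -0.2022  0.0692] width 0.0413 F [ 0.15 -0.59 -1.54] q6 1.55
shift tool frame mm [45.4 -0.5  0.6]
tool x,y,z in world [[0.409, 0.912, -0.0], [0.912, -0.409, -0.0], [-0.0, 0.0, -1.0]]
turn options deg [array([-0. ,  0. , -0.2]), array([  0. ,   0. , 179.8])]
```

View pics/w12.png

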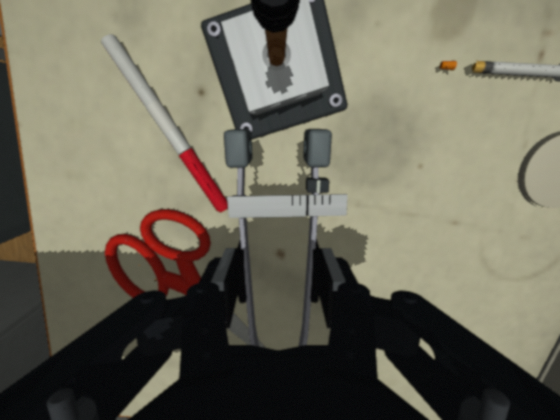

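In the wrist view the rod (column 277) lies dead ahead of the middle of the heads (237 and 318, midpoint 277.5). I'll measure both in this same image.

```bash
python3 - <<'E'
from h import *
s=load('w12'); W=world(s); c=s['color'].astype(int); cam=s['cam_to_world'][:3,3]
H=heads(s,.087); hm=(H[0]+H[1])/2
q=W[(np.hypot(W[...,0]-.4643,W[...,1]+.104)<.015)&(W[...,2]>.045)&(W[...,2]<.1)&(c[...,2]-c[...,0]>15)]
mu=q.mean(0); d=mu-cam; d[2]=0; d/=np.linalg.norm(d); rod=(mu+.0035*d)
q2=W[(np.hypot(W[...,0]-.4643,W[...,1]+.104)<.02)&(W[...,2]>.12)&(W[...,2]<.13)]; print('cap',len(q2),((q2.max(0)+q2.min(0))/2).round(4))
print('rod',len(q),rod.round(4)); M=np.array([[.409,.912],[.912,-.409]])
print('beam',hm,'go tool', M@(rod[:2]-hm), 'tcp shift to (.4643,-.104)',M@(np.array([.4643,-.104])-hm))
E
```

```text
head 910 0.0873 [ 429.9 -138.8] [16.9 10.1] 67.3
head 919 0.0873 [ 462.2 -153.1] [17.3 10.3] 65.1
cap 571 [ 0.4627 -0.108   0.1228]
rod 506 [ 0.4642 -0.1044  0.0751]
beam [ 0.44604164 -0.14595107] go tool [ 0.04530318 -0.00044098] tcp shift to (.4643,-.104) [ 0.04572704 -0.00050636]
```

Both estimates agree: 45.5 mm forward, -0.5 mm sideways. Going forward, then squeezing.

```bash
python3 -m jog '[[0.041,0.008,-0.0005,0,0,0,0],[0.041,0.012,0,0,0,0,0],[0.041,0.012,0,0,0,0,0],[0.041,0.008,0,0,0,0,0],[0.041,0.0055,0,0,0,0,0],[0.041,0,0,0,0,0,0],[0.041,0,0,0,0,0,0]]';python3 -m jog '[[0.04,0,0,0,0,0,0],[0.039,0,0,0,0,0,0],[0.038,0,0,0,0,0,0],[0.038,0,0,0,0,0,0],[0.038,0,0,0,0,0,0]]'
python3 - <<'E'
from h import *
s=snap('wrist','w13'); togo((.4402,-.1605,.0686),-24)
cv2.imwrite('pics/w13c.png',cv2.resize(s['color'][90:240,200:360],None,fx=5,fy=4.9*150/150,interpolation=cv2.INTER_CUBIC)[:600])
W=world(s); H=heads(s,.087); hm=(H[0]+H[1])/2; print('beam',hm,'sep',np.linalg.norm(H[1]-H[0])-.010)
s=snap('scene','s13'); cv2.imwrite('pics/s13c.png',cv2.resize(s['color'][180:300,250:390],None,fx=5,fy=5,interpolation=cv2.INTER_CUBIC))
s=snap('side','d13'); cv2.imwrite('pics/d13c.png',cv2.resize(s['color'][190:310,210:330],None,fx=5,fy=5,interpolation=cv2.INTER_CUBIC))
E
```

```text
clock: 17.05
tool_pos: [0.4402, -0.1603, 0.0693]
eef_rot: [2.637, 1.708, -0.0]
force: [0.1, -0.3, -2.1]
gripper_width: 0.0413
clock: 17.68
tool_pos: [0.4402, -0.1602, 0.0693]
eef_rot: [2.637, 1.708, -0.0]
force: [0.1, 0.0, -0.8]
gripper_width: 0.0381
clock 17.73 tcp [ 0.4402 -0.1602  0.0693] width 0.0384 F [ 0.48  0.43 -1.34] q6 1.64
shift tool frame mm [-0.3  0.1  0.7]
tool x,y,z in world [[0.409, 0.913, 0.0], [0.913, -0.409, -0.0], [-0.0, 0.0, -1.0]]
turn options deg [array([-0. , -0. , -0.1]), array([ -0. ,   0. , 179.9])]
head 894 0.087 [450.1 -97.9] [16.9 10.1] 66.1
head 875 0.0871 [ 478.4 -110.4] [17.2  9.9] 66.4
beam [ 0.46425629 -0.10413021] sep 0.020841841025670917
```

View pics/w13c.png

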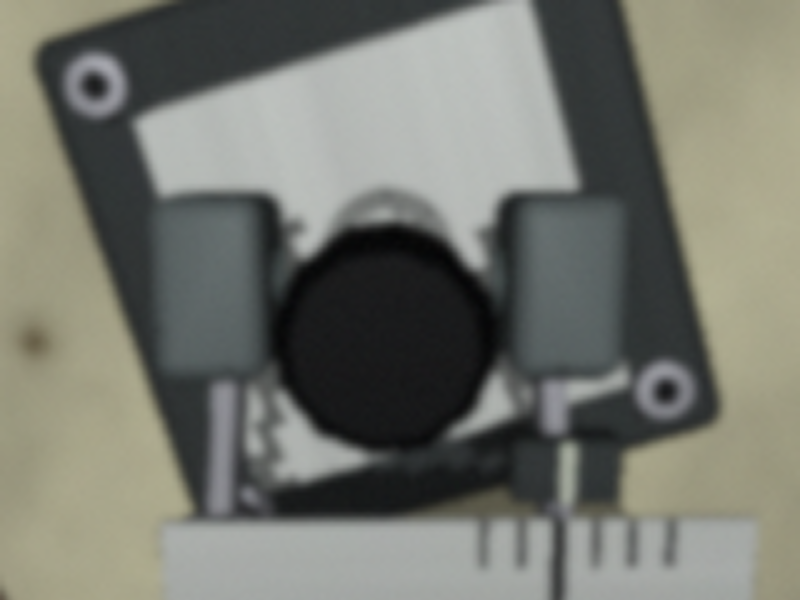

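View pics/s13c.png

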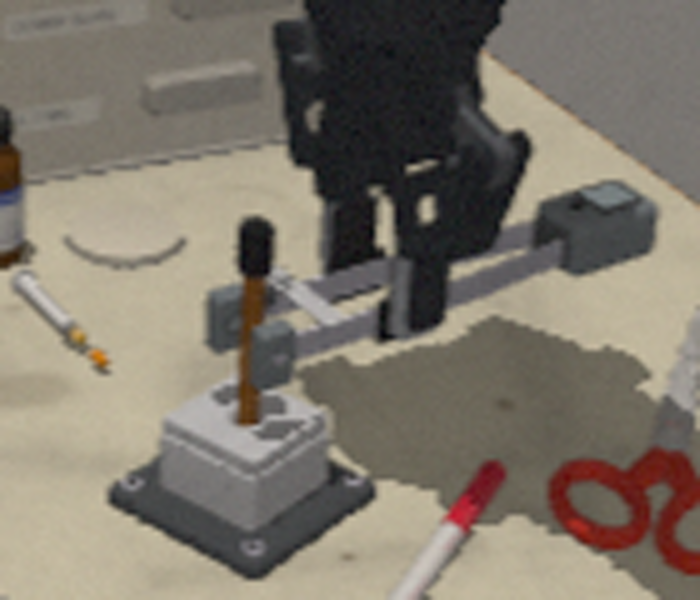

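View pics/d13c.png

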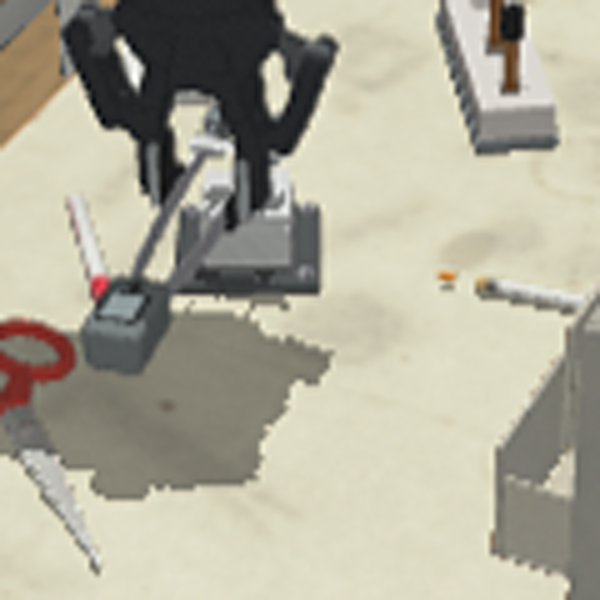

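The index line (567) sits about 8 px on the open side of the long tick (559), with 37 px per 4 mm. That puts the gap at about 20.9 mm, so I'll squeeze 0.5 mm more.

```bash
python3 -m jog '[[0.0375,0,0,0,0,0,0],[0.0375,0,0,0,0,0,0],[0.0375,0,0,0,0,0,0],[0.0375,0,0,0,0,0,0],[0.0375,0,0,0,0,0,0],[0.0375,0,0,0,0,0,0]]'
python3 - <<'E'
from h import *
s=snap('wrist','w14'); togo((.4402,-.1605,.0686),-24)
cv2.imwrite('pics/w14c.png',cv2.resize(s['color'][110:230,200:360],None,fx=5,fy=5,interpolation=cv2.INTER_CUBIC))
W=world(s); H=heads(s,.087); hm=(H[0]+H[1])/2; print('beam',hm,'sep',np.linalg.norm(H[1]-H[0])-.010)
s=snap('scene','s14'); W=world(s); c=s['color'].astype(int); cam=s['cam_to_world'][:3,3]
for lo,hi in((.045,.065),(.09,.103)):
    q=W[(np.hypot(W[...,0]-.4643,W[...,1]+.104)<.015)&(W[...,2]>lo)&(W[...,2]<hi)&(c[...,2]-c[...,0]>20)]; mu=q.mean(0); d=mu-cam; d[2]=0; d/=np.linalg.norm(d); print(len(q),(mu+.0035*d).round(4))
q=W[(np.hypot(W[...,0]-.4643,W[...,1]+.104)<.015)&(W[...,2]>.1)&(W[...,2]<.14)]; print('top',q[:,2].max())
E
```

```text
clock: 18.58
tool_pos: [0.4402, -0.1602, 0.0693]
eef_rot: [2.637, 1.708, 0.0]
force: [0.4, -0.4, -1.4]
gripper_width: 0.0379
clock 18.62 tcp [ 0.4402 -0.1602  0.0693] width 0.0376 F [-0.61  0.29 -1.37] q6 1.64
shift tool frame mm [-0.3  0.1  0.7]
tool x,y,z in world [[0.409, 0.913, -0.0], [0.913, -0.409, -0.0], [-0.0, -0.0, -1.0]]
turn options deg [array([-0. ,  0. , -0.1]), array([  0. ,   0. , 179.9])]
head 869 0.0871 [450.6 -97.8] [16.4  9.9] 64.8
head 840 0.087 [ 478.2 -110.2] [17.2  9.5] 66.9
beam [ 0.46437444 -0.10399918] sep 0.020284068902257826
29 [ 0.4662 -0.1035  0.0535]
24 [ 0.4652 -0.104   0.096 ]
top 0.12630979859750674
```

View pics/w14c.png

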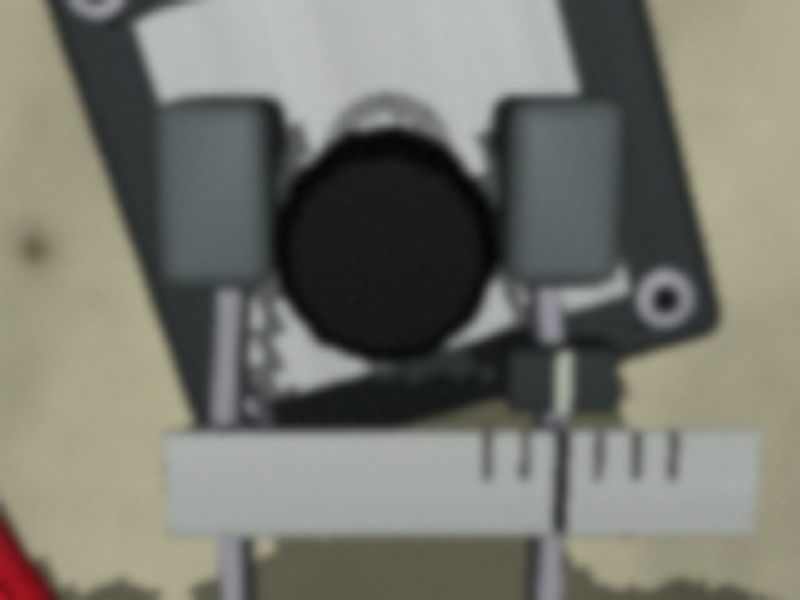

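The index line (564) now meets the long tick (561), a gap of about 20.3 mm. The rod is centred between the heads, level and steady, so I'm handing in.

```bash
python3 - <<'E'
from h import *
print(r.sign_off())
E
```

```text
the job is handed in; nothing more can be done
None
```

The long rod is standing in the measuring stand, released. The arm is holding the photometer round its glass with the index line at the 20 mm mark. I handed the job in at about 18.7 s; no verdict came back, so the numbers below are my own last checks.

- **Rod:** it met the bore floor with about 3.6 N. Its top measured 0.125–0.126 m above the desk, where 0.125 m is fully home, and it looked upright.
- **Gap:** the index line sits within about 3 px of the long tick in the enlarged wrist view. That reads as 20.3 mm, and the depth image also gives 20.3 mm (finger opening 37.6–37.9 mm).
- **Beam:** the two heads are centred at (0.4644, -0.1040), and the beam is about 75 mm above the desk. The same wrist camera put the rod at (0.4642, -0.1044) before the final approach.
- **Touching and level:** the rod appeared centred between the heads with clear space on both sides, and the photometer sat clear above the stand. The tool pointed straight down.
- **Other items:** I did not touch or disturb the other two rods, the timer, the petri dish or the marker at any point I could see, but I did not measure them again at the end.

**Disagreement:** the scene camera puts the rod 1–2 mm further out in x than the wrist camera does. That is within the stated 2 mm calibration, so I went with the wrist camera.

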